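# Seat the oversize drain plate under the rims of a draining well

## Robot

A 6-joint arm with a two-finger parallel gripper is mounted at the origin on a cart in front of the work surface, level with it; the furniture and walls round the work are solid. World frame = base frame: x ahead of the robot, y to its left, z up, the work surface at z = 0. Lengths are in m, angles in rad, forces in N, time in s.
With the tool pointing down it reaches from about 0.3 to 0.875 m from the base axis. Payload 6.4 kg.
Tool frame: the origin (TCP) lies midway between the tips of the shut fingers; the grasp point (between the pads) lies 19 mm behind it; z points along the fingers, y is the direction in which the jaws open and shut (so a half turn about z gives the same grasp; the last joint's range is limited). The gripper opens to 85 mm and grips with 20 to 120 N. Pads are 22 mm wide; open, the fingers measure 114 mm over their backs; the gripper's body (76 mm by 85 mm) begins 54 mm behind the grasp point. The pads swing forward as they close: fully open they stand 13 mm farther back than shut.
Start: joints at [-1.381, 0.181, 1.607, -0, 1.354, -0.206], TCP at [0.222, -0.531, 0.231] pointing down, gripper open.
Joint ranges: [-2.99, 2.99], [-0.89, 2.07], [0.3, 2.58], [-1.14, 4.28], [0, 2.63], [-3.12, 3.12]. Speed limits (rad/s): [2.57, 2.57, 3.01, 3.14, 3.14, 3.14].

## Interface

Orientations are given as a unit quaternion [w, x, y, z].
In Python, from bench import ctrl, optics, ticket gives the robot as it stands. The module is installed in compiled form; this text tells all that it offers.
- The arm moves only by the tool step_arm, never from a script. Its argument "targets" is text: rows parted by semicolons, each of 6 numbers parted by spaces: the shift along the tool's x, y, z in mm, then the turn, a rotation vector about the tool's x, y, z in rad. In form: dx dy dz rx ry rz; .... A call has 1 to 8 rows; each row is the pose to reach, as a shift and turn from the pose commanded when the call began, along the tool's axes at that moment; what a row does not reach only later rows make up. A row lasts 1/8 s, in which the tool goes at most 62.5 mm and 10.7 degrees, less where a joint would pass 70% of its speed; a pose out of reach is approached as far as the arm can. A call with a gripper value outside its range is refused whole. "grip" is the opening in per cent of the stroke, from 0 (shut) to 100 (fully open), set as the call begins (left out, the last holds). The fingers move at their own pace and stop on an object; the grip force is fixed at half the most. Time passes only in rows, so rows that repeat a pose let the fingers close. It gives the time, the measured TCP pose, the force and the opening at its end, in the units of the state.
- ctrl.get_obs(): the state, without advancing time (a new reading comes with each control period).
- optics.camera(name): name is "side" or "top"; returns a dict with "image" (420x560x3 uint8, red, green, blue), "mtx" (3x3 intrinsics, pixels), "xyz" and "orientation" of the camera in the world. Camera axes: x right, y up, looking along -z (the intrinsics and any distortion apply to the point x, -y, -z); pixel columns grow to the right and rows downward; lengths in m; the calibration is good to about 2 mm. A picture is of the moment at which its call begins. There is no depth.
- ticket.hand_in(): hands the job in, once; it reports no verdict.
The state is a dict: "time_s": time; "q": joint angles; "dq": joint speeds; "joint_efforts": joint torques, N m; "eef_pos": TCP position; "eef_rot": TCP orientation; "wrist_force": force on the tool from outside, world axes, zero at the start; "torque": the same for the moment, N m; "opening": opening from 0.0 (shut) to 1.0 (fully open).
Only numpy, scipy, OpenCV 4.12 (cv2) and the standard library are available. Lean on these libraries where they do the work, as an engineer would, in place of code of your own. Each camera call takes 0.05 s, during which the arm holds its last target.

## Task

Put the perforated drain plate back into the draining well. It is longer than the opening, so tip it, feed one end under the wide front rim against the spring bar, let the other end down past the rear rim, and let the spring ease it back until it lies flat on the ledges, held under both end rims. Work gently by feel, never forcing the plate against the well, let go of it and leave the other things on the table alone.

Things in the scene. Friction and masses are not known exactly. Their poses are not given: they have to be found in the camera images.
- plate_grip (a point): Centre of the plate's grip bar. Plate: perforated steel, 200 (its x) x 110 (y) x 4 mm, about 0.3 kg, the same either way round. Grip bar: upright flat bar across the middle along y, 80 long, 10 thick (x), 20 tall, on two end posts 75 mm apart. This point lies 32 mm above the plate's underside, bar from 22 to 42 mm. z is the plate's upward normal. Starts flat on the table.
- seat (a point): Where plate_grip is when seated: 82 mm over the table, 32 over the ledges. Well: fixed steel box about 260 x 140 x 72 mm; x points from its front (wide rim, brass tap) to its rear. Ledge tops are 20 mm under the rims (rims 2 mm thick). The frame with rims, ledges, spring bar and rear stop is clamped up to 8 mm ahead of or behind nominal in x, not measured: feel for it.
- well: Origin on the table below seat, same axes. Nominal x in mm: front rim's edge -90, rear rim's +88 (opening 178), rear stop +100, front ledge to -80, rear ledge from +74; opening 118 wide. Spring bar under the front rim: face at -96 at rest, 1 to 16 mm over the ledge, yields toward -x (3 N at first, 7 N at 19 mm), where the plate's end meets two hard stops. There it clears the rear rim by 3 mm.
- measuring_cup: Steel measuring cup with a handle, 74 mm tall, 74 across; origin under its base. Stands by, to be left alone; everything else on the table is fixed.

How it is judged:
On the way:
1. the plate is tipped, its low end pushed in under the front rim (angle between plate_grip's own z axis and vertical above 0.09 rad and z of plate_grip in the frame of seat below 0.042 m and x of plate_grip in the frame of seat below -0.003 m and y of plate_grip in the frame of seat between -0.012 and 0.012 m), for 0.1 s.
At the end, for the whole second after the job is handed in: the plate is at rest flat on the ledges under both end rims (tilt under 0.025 rad, height within 2 mm, within 10 mm of the nominal place along the well and 7 mm across, turned by under 0.08 rad), nothing touched by the robot (x of plate_grip in the frame of seat between -0.01 and 0.01 m and y of plate_grip in the frame of seat between -0.007 and 0.007 m and z of plate_grip in the frame of seat between -0.002 and 0.002 m and angle between plate_grip's own z axis and vertical below 0.025 rad and angle between the x axis of plate_grip and the x axis of seat, either way round below 0.08 rad and linear speed of plate below 0.01 m/s).
It fails at once if the plate is forced against the well (over 70 N) (contact force between plate and well above 70 N).
It fails at once if the robot presses on the well itself (over 30 N) (contact force between any of the fingers, the arm and well above 30 N).
It fails at once if the measuring cup is shoved (over 20 mm) (distance of measuring_cup from where it was at the start of the episode above 0.02 m).
It also fails if it takes over 56 s, if anything falls off the work surface, if the arm or the gripper's body presses on something with over 40 N, if the wrist force passes 120 N, or if a joint passes its speed limit or range.

## Working session

There is one attempt and no reset: what is moved stays moved. The work goes in short steps, Python scripts to look and compute and a tool call to move; the robot and the scene stay as the last step left them, time stands still between calls to the robot, and variables do not carry over. Pictures are saved under pics/ and viewed, and the job is handed in when it is done.

Besides the shell and the picture viewer there is one more tool, called after "Emit:" by a JSON object that holds its "op" and its "data". step_arm: Moves the arm, as the interface text tells. Its arguments: {"type":"object","properties":{"targets":{"type":"string"},"grip":{"type":"number"}},"required":["targets"]}

```bash
mkdir -p pics; python3 - <<'E'
from bench import ctrl, optics
import cv2
o=ctrl.get_obs()
for k,v in o.items(): print(k,v)
for n in ("top","side"):
    c=optics.camera(n); cv2.imwrite(f"pics/{n}0.png",c["image"][:,:,::-1]); print(n,{k:v for k,v in c.items() if k!="image"})
E
```

```text
time_s 0.0
q [-1.38129518e+00  1.81573529e-01  1.60801108e+00  5.81215397e-07
  1.35379410e+00 -2.06251277e-01]
dq [-0.00016781  0.00152898  0.00012184  0.00056781 -0.00068613 -0.00135768]
joint_efforts [ 2.56157973e-04 -4.44875407e+01 -3.51333511e+01 -2.79769019e-04
  8.94441182e-03 -1.78607712e-05]
eef_pos [ 0.22159935 -0.52998199  0.2303644 ]
eef_rot [-8.92994738e-04  9.80485921e-01  1.96587288e-01  7.76281243e-06]
wrist_force [ 0.37594733 -0.68856684 -0.13306538]
torque [-0.05428996  0.03753799 -0.01514819]
opening 0.9993372333576206
top {'mtx': array([[492.51012699,   0.        , 285.56349512],
       [  0.        , 492.51012699, 199.38574145],
       [  0.        ,   0.        ,   1.        ]]), 'xyz': array([ 0.42023239, -0.33497035,  1.18842146]), 'orientation': array([-0.70552088, -0.02484092,  0.02389414,  0.70785047])}
side {'mtx': array([[381.61535262,   0.        , 284.84892417],
       [  0.        , 381.61535262, 203.96216473],
       [  0.        ,   0.        ,   1.        ]]), 'xyz': array([ 0.23866557, -0.95705253,  0.59534274]), 'orientation': array([ 0.88006136,  0.43999343, -0.08978189, -0.15439232])}
```

View pics/top0.png

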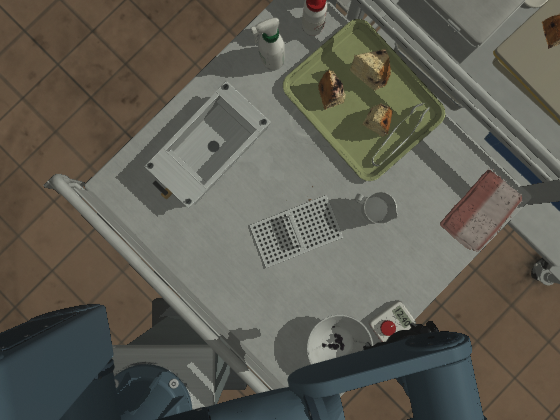

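View pics/side0.png

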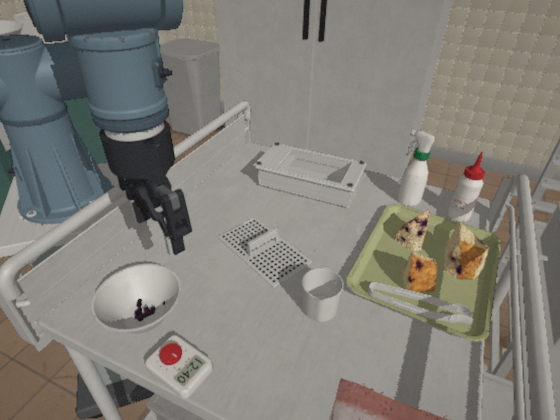

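The top view shows the plate centred near (296,232), the well near (207,146) with its tap at (162,188), so its front is the lower left end. The cup is at (378,208). I'll zoom in.

```bash
python3 - <<'E'
import cv2
a=cv2.imread("pics/top0.png")
cv2.imwrite("pics/topw.png",cv2.resize(a[75:215,135:285],None,fx=4,fy=4,interpolation=cv2.INTER_CUBIC))
cv2.imwrite("pics/topp.png",cv2.resize(a[180:280,235:405],None,fx=4.5,fy=4.5,interpolation=cv2.INTER_CUBIC))
a=cv2.imread("pics/side0.png")
cv2.imwrite("pics/sidew.png",cv2.resize(a[135:290,210:380],None,fx=3.8,fy=3.8,interpolation=cv2.INTER_CUBIC))
E
```

```text
(no output)
```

View pics/topw.png

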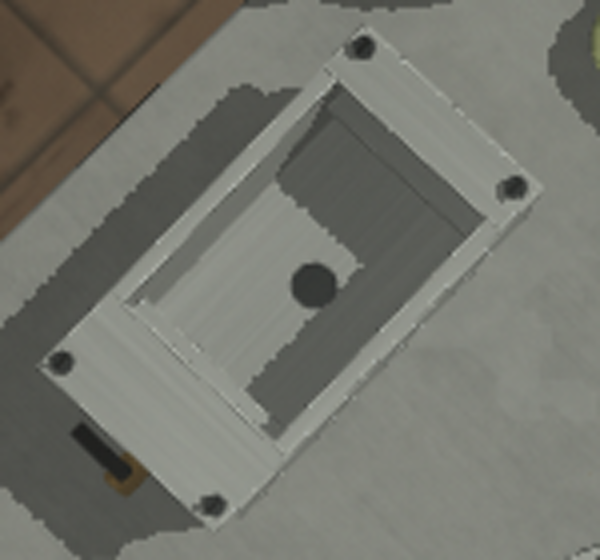

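View pics/topp.png

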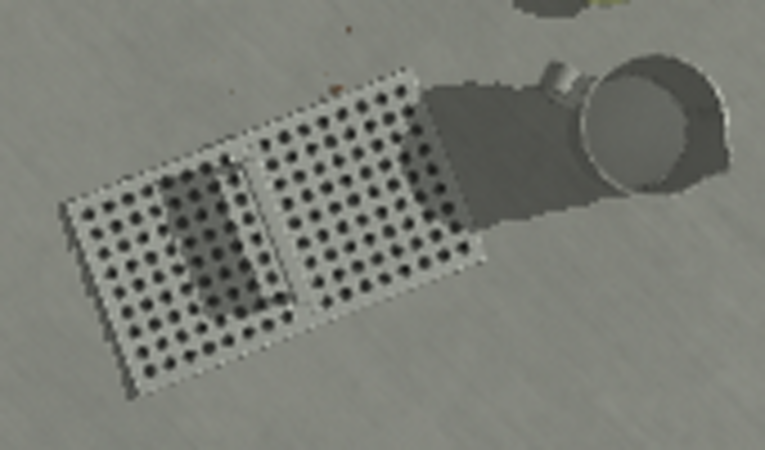

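View pics/sidew.png

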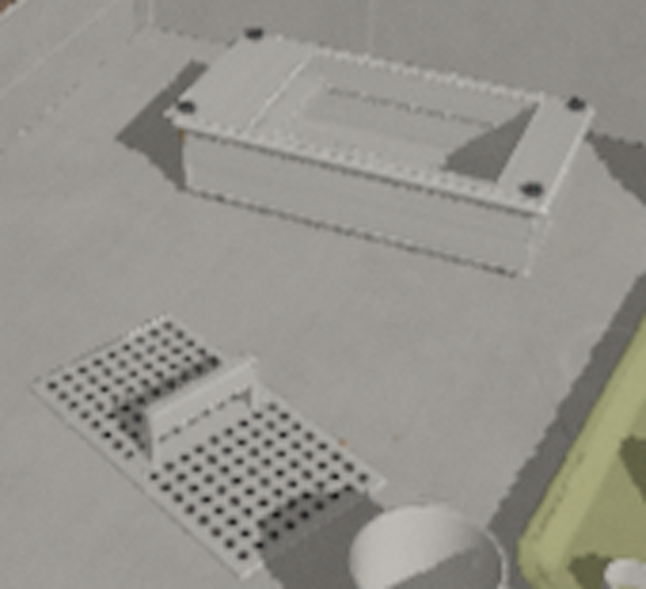

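```bash
cat > h.py <<'E'
import numpy as np
from scipy.spatial.transform import Rotation as R
def rot(q): return R.from_quat([q[1],q[2],q[3],q[0]])
CAM={'top':(np.array([[492.51012699,0,285.56349512],[0,492.51012699,199.38574145],[0,0,1.]]),np.array([0.42023239,-0.33497035,1.18842146]),rot([-0.70552088,-0.02484092,0.02389414,0.70785047])),
'side':(np.array([[381.61535262,0,284.84892417],[0,381.61535262,203.96216473],[0,0,1.]]),np.array([0.23866557,-0.95705253,0.59534274]),rot([0.88006136,0.43999343,-0.08978189,-0.15439232]))}
def ray(cam,u,v):
    K,p,r=CAM[cam]; a=np.linalg.inv(K)@[u,v,1]; return p,r.apply([a[0],-a[1],-a[2]])
def onz(cam,u,v,z):
    p,d=ray(cam,u,v); return p+d*(z-p[2])/d[2]
def proj(cam,X):
    K,p,r=CAM[cam]; c=r.inv().apply(np.array(X)-p); a=K@[c[0]/-c[2],-c[1]/-c[2],1]; return a[:2]
def crop(pts,f,ox,oy): return [((u+.5)/f-.5+ox,(v+.5)/f-.5+oy) for u,v in pts]
E
python3 - <<'E'
from h import *
np.set_printoptions(precision=4,suppress=True)
P=np.array([onz('top',u,v,.004) for u,v in crop([(62,203),(410,68),(485,262),(132,397)],4.5,235,180)])
print("plate",P[:,:2],P.mean(0)); 
e=(P[1]-P[0]+P[2]-P[3]); print("yaw",np.degrees(np.arctan2(e[1],e[0])),np.linalg.norm(e)/2)
Ps=np.array([onz('side',u,v,.004) for u,v in crop([(35,385),(165,318),(383,487),(245,574)],3.8,210,135)])
print("plate side",Ps[:,:2],Ps.mean(0)); e=Ps[2]-Ps[1]+Ps[3]-Ps[0]; print(np.degrees(np.arctan2(e[1],e[0])))
W=np.array([onz('top',u,v,.072) for u,v in crop([(40,366),(368,27),(542,187),(217,528)],4,135,75)])
print("well",W[:,:2],W.mean(0)); ex=W[1]-W[0]+W[2]-W[3]; ex/=np.linalg.norm(ex); ey=np.array([-ex[1],ex[0],0]); c=W.mean(0)
print("yaw",np.degrees(np.arctan2(ex[1],ex[0])))
loc=lambda p:((p-c)@ex*1e3,(p-c)@ey*1e3)
print("box local",[np.round(loc(p),1) for p in W])
I=[onz('top',u,v,.072) for u,v in crop([(122,302),(335,80),(490,222),(283,450)],4,135,75)]
print("opening",[np.round(loc(p),1) for p in I])
S=[onz('top',u,v,.072) for u,v in crop([(61,362),(362,46),(512,187),(212,505)],4,135,75)]
print("screws",[np.round(loc(p),1) for p in S])
Ws=[onz('side',u,v,.072) for u,v in crop([(168,113),(258,38),(592,113),(545,212)],3.8,210,135)]
print("side box",[np.round(loc(p),1) for p in Ws])
Ss=[onz('side',u,v,.072) for u,v in crop([(187,107),(254,34),(576,104),(532,189)],3.8,210,135)]
print("side screws",[np.round(loc(p),1) for p in Ss])
Is=[onz('side',u,v,.072) for u,v in crop([(250,128),(310,52),(545,98),(498,183)],3.8,210,135)]
print("side open",[np.round(loc(p),1) for p in Is])
E
```

```text
plate [[ 0.4413 -0.244 ]
 [ 0.513  -0.4304]
 [ 0.4092 -0.4694]
 [ 0.3384 -0.2814]] [ 0.4254 -0.3563  0.004 ]
yaw -69.16993167408047 0.2003325531144864
plate side [[ 0.3412 -0.284 ]
 [ 0.4349 -0.2472]
 [ 0.5076 -0.4338]
 [ 0.4126 -0.4684]] [ 0.4241 -0.3583  0.004 ]
-68.77045132772143
well [[ 0.5745 -0.012 ]
 [ 0.7711 -0.1983]
 [ 0.6771 -0.2987]
 [ 0.4816 -0.114 ]] [ 0.6261 -0.1557  0.072 ]
yaw -43.417868555231415
box local [array([-136.3,   69. ]), array([134.6,  68.8]), array([135.3, -68.8]), array([-133.6,  -69. ])]
opening [array([-77.7,  60.6]), array([99. , 61.1]), array([100.1, -61. ]), array([-75.9, -65.5])]
screws [array([-126.4,   61.9]), array([124.1,  63.6]), array([123.5, -56.2]), array([-126.2,  -57.8])]
side box [array([-137.3,  -67.1]), array([-125.1,   61.6]), array([134.5,  59.7]), array([135.8, -75.6])]
side screws [array([-128.9,  -54.1]), array([-130.5,   66.2]), array([121.1,  67.3]), array([121.2, -53.2])]
side open [array([-77.1, -61.3]), array([-80.7,  57.9]), array([98.6, 66.2]), array([ 98.9, -55.7])]
```

```bash
python3 - <<'E'
import cv2
a=cv2.imread("pics/top0.png")
for nm,(r0,c0) in {"tA":(140,140),"tB":(80,205)}.items():
    cv2.imwrite(f"pics/{nm}.png",cv2.resize(a[r0:r0+75,c0:c0+75],None,fx=8,fy=8,interpolation=cv2.INTER_NEAREST))
b=cv2.imread("pics/side0.png")
cv2.imwrite("pics/sA.png",cv2.resize(b[140:210,250:370],None,fx=6.5,fy=6.5,interpolation=cv2.INTER_NEAREST))
E
```

```text
(no output)
```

View pics/tA.png

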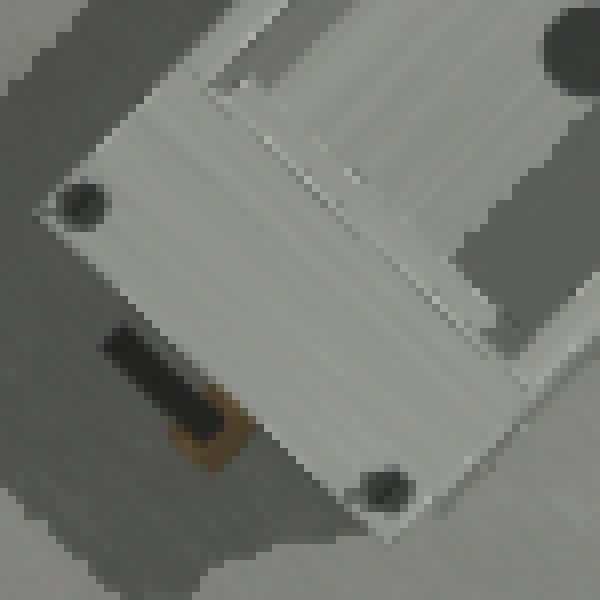

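View pics/tB.png

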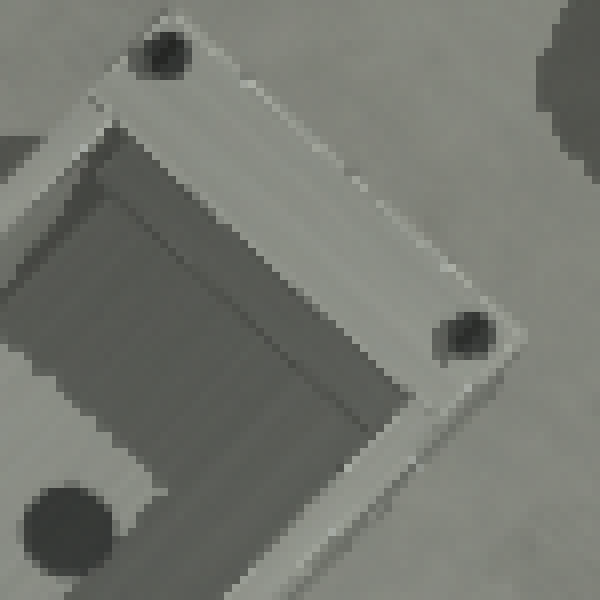

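View pics/sA.png

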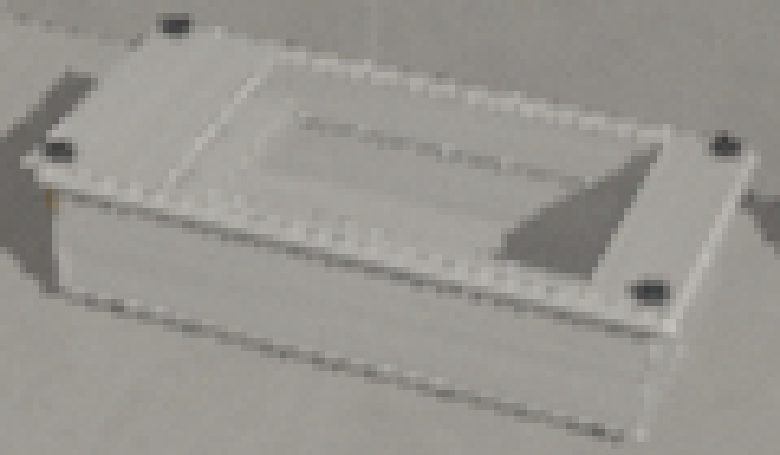

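```bash
python3 - <<'E'
from h import *
np.set_printoptions(precision=4,suppress=True)
def t(p,o,z): return np.array([onz('top',u,v,z) for u,v in crop(p,8,*o)])
A,B=(140,140),(205,80)
def s(p,z): return np.array([onz('side',u,v,z) for u,v in crop(p,6.5,250,140)])
z=.072
out=np.vstack([t([(36,212)],A,z),t([(172,12),(527,338)],B,z),t([(390,540)],A,z)])
F=t([(208,90),(506,362)],A,z); Rr=t([(116,125),(410,402)],B,z)
ex=(Rr.mean(0)-F.mean(0)); 
ex=out[1]-out[0]+out[2]-out[3]; ex/=np.linalg.norm(ex); ey=np.array([-ex[1],ex[0],0]); 
c=(F.mean(0)+Rr.mean(0))/2; yaw=np.degrees(np.arctan2(ex[1],ex[0]))
print("opening c",c,"yaw",yaw, "edge yaws",[np.degrees(np.arctan2(-(e[0][0]-e[1][0])*1,(e[0][1]-e[1][1]))) for e in (F,Rr)], [np.degrees(np.arctan2(*( (Rr[i]-F[i])[[1,0]] ))) for i in (0,1)])
loc=lambda P:[np.round([(p-c)@ex*1e3,(p-c)@ey*1e3],1) for p in P]
print("F",loc(F),"R",loc(Rr),"out",loc(out))
print("side out",loc(s([(22,160),(158,18),(755,158),(672,330)],z)))
print("side F",loc(s([(165,192),(272,62)],z)),"R",loc(s([(660,145),(592,278)],z)))
Ct=t([(81,207)],A,.076),t([(168,54),(470,335)],B,.076),t([(388,491)],A,.076)
Ct=np.vstack(Ct);print("screw top",loc(Ct))
print("screw side",loc(s([(60,150),(175,24),(725,145),(652,291)],.076)))
E
```

```text
opening c [ 0.6343 -0.1629  0.072 ] yaw -43.52822043463061 edge yaws [np.float64(-42.39695053861383), np.float64(-43.72247616575165)] [np.float64(-43.3154531730043), np.float64(-43.66213805901386)]
F [array([-89.2,  58.1]), array([-86.9, -58.2])] R [array([88.2, 58.8]), array([ 87.8, -58.6])] out [array([-148. ,   69.3]), array([123.2,  70. ]), array([124.3, -70.3]), array([-146. ,  -69.5])]
side out [array([-150.6,  -68.1]), array([-151.5,   69.2]), array([123.7,  62.4]), array([124.8, -75.6])]
side F [array([-87.2, -66.1]), array([-89.3,  53.1])] R [array([84.9, 55.9]), array([ 87.5, -54.1])]
screw top [array([-137.8,   59.7]), array([113. ,  61.1]), array([113.2, -58.5]), array([-136. ,  -60.2])]
screw side [array([-137. ,  -60.3]), array([-139.1,   60.3]), array([110.9,  60.5]), array([112.2, -59.2])]
```

```bash
cat >> h.py <<'E'
C=np.array([0.6347,-0.1634,0]); YW=np.radians(-43.6)
EX=np.array([np.cos(YW),np.sin(YW),0]); EY=np.array([-EX[1],EX[0],0])
def pose(yaw,pitch=0):
    "tool down, tool y along yaw (deg); pitch>0: the plate's front end (-x) low"
    ex=np.array([np.cos(np.radians(yaw)),np.sin(np.radians(yaw)),0]); ez=np.array([0,0,1.]); ey=np.cross(ez,ex)
    M=np.column_stack([ey,ex,-ez])
    return R.from_rotvec(-ey*pitch)*R.from_matrix(M)
def grip_to_tcp(G,rt): return np.array(G)+rt.apply([0,0,.019])
def delta(o,p,rt):
    r0=rot(o['eef_rot']); d=r0.inv().apply(np.array(p)-o['eef_pos'])*1e3
    w=(r0.inv()*rt).as_rotvec(); print("row",np.round(d,1),np.round(w,4),"ang",np.degrees(np.linalg.norm(w)))
E
python3 - <<'E'
from h import *
from bench import ctrl
o=ctrl.get_obs(); rt=pose(-69.0)
delta(o,[.4248,-.3573,.113],rt); print(rot(o['eef_rot']).as_matrix().round(3))
a=np.array([.4248,-.3573,.042]); d=np.array([np.cos(np.radians(-69)),np.sin(np.radians(-69)),0]);n=np.array([-d[1],d[0],0])
for s in(1,-1): print([proj('top',a+d*.005*k+n*.04*s).round(1) for k in(1,-1)])
E
```

```text
row [254.1 -80.9 117.7] [-0.0015 -0.0003  0.0293] ang 1.679935907130004
[[ 0.923  0.386 -0.   ]
 [ 0.386 -0.923  0.002]
 [ 0.    -0.002 -1.   ]]
[array([291.7, 214.6]), array([287.7, 216.1])]
[array([304.2, 246.7]), array([300.1, 248.3])]
```

Emit:
{"op": "step_arm", "data": {"targets": "30 -10 0 0 0 0; 75 -25 0 0 0 0; 125 -40 10 0 0 0.01; 175 -56 30 0 0 0.02; 220 -70 60 0 0 0.029; 245 -78 90 0 0 0.029; 254 -81 115 0 0 0.029; 254 -81 118 0 0 0.029", "grip": 100}}

```text
time_s: 1.1
eef_pos: [0.4241, -0.3558, 0.111]
eef_rot: [-0.002, 0.983, 0.183, -0.001]
wrist_force: [0.2, -1.2, 1.3]
opening: 1.001
```

```bash
python3 - <<'E'
from h import *
from bench import ctrl, optics
import cv2
o=ctrl.get_obs(); rt=pose(-69.0); print(o['time_s'],o['eef_pos'],o['wrist_force'],o['opening'])
delta(o,[.4248,-.3573,.013],rt)
for n in ("top","side"):
    c=optics.camera(n); cv2.imwrite(f"pics/{n}1.png",cv2.resize(c["image"][130:330,150:400,::-1],None,fx=3,fy=3))
E
```

```text
1.1 [ 0.42411305 -0.35577864  0.11096589] [ 0.16753725 -1.16921777  1.27384484] 1.0011042010695979
row [ 0.2  2.1 98. ] [-0.0048  0.0015  0.0018] ang 0.3062801304586321
```

View pics/side1.png

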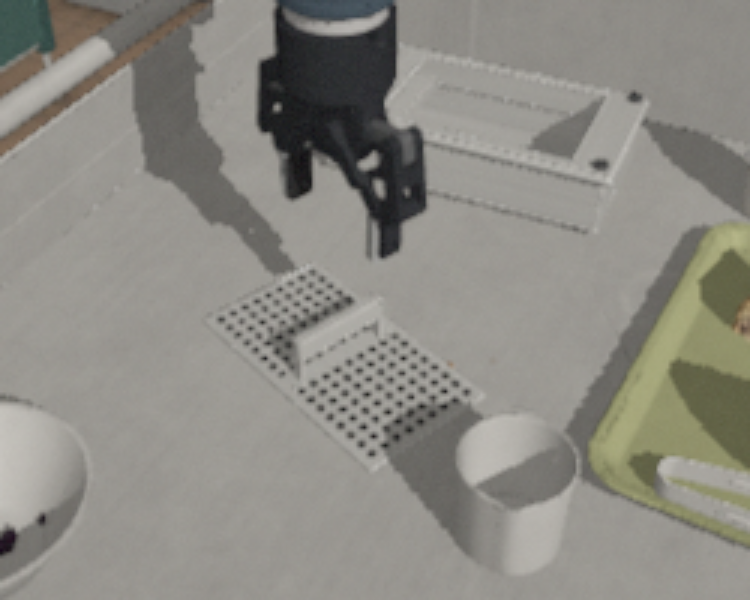

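The open jaws straddle the grip bar, which is at about (340,335) in this crop. Nothing is in the way, so I'll descend.

Emit:
{"op": "step_arm", "data": {"targets": "0 2 25 0 0 0; 0 2 55 0 0 0; 0 2 80 0 0 0; 0 2 94 0 0 0; 0 2 98 0 0 0; 0 2 98 0 0 0"}}

```text
time_s: 1.95
eef_pos: [0.4259, -0.3605, 0.0161]
eef_rot: [0.001, 0.983, 0.182, 0.0]
wrist_force: [-0.1, -0.4, -0.1]
opening: 1.001
```

Emit:
{"op": "step_arm", "data": {"targets": "0 0 0 0 0 0; 0 0 0 0 0 0; 0 0 0 0 0 0; 0 0 0 0 0 0; 0 0 0 0 0 0; 0 0 0 0 0 0", "grip": 0}}

```text
time_s: 2.7
eef_pos: [0.4256, -0.3596, 0.0155]
eef_rot: [-0.0, 0.983, 0.182, -0.0]
wrist_force: [-1.6, 2.6, 5.4]
opening: 0.103
```

Emit:
{"op": "step_arm", "data": {"targets": "0 0 -5 0 0 0; 0 0 -20 0 0 0; 0 0 -50 0 0 0; 0 0 -85 0 0 0; 0 0 -120 0 0 0; 0 0 -145 0 0 0; 0 0 -150 0 0 0; 0 0 -150 0 0 0"}}

```text
time_s: 3.7
eef_pos: [0.4254, -0.3596, 0.1651]
eef_rot: [-0.0, 0.983, 0.182, -0.0]
wrist_force: [1.5, -0.3, -4.6]
opening: 0.106
```

```bash
python3 - <<'E'
from h import *
from bench import ctrl, optics
import cv2
o=ctrl.get_obs(); print(o['time_s'],o['eef_pos'],o['wrist_force'],o['torque'],o['opening'])
for n in ("top","side"):
    c=optics.camera(n); cv2.imwrite(f"pics/{n}2.png",cv2.resize(c["image"][100:330,150:430,::-1],None,fx=2.6,fy=2.6))
E
```

```text
3.7 [ 0.42536365 -0.35956278  0.1650682 ] [ 1.51276391 -0.33730073 -4.62347746] [-0.04554883 -0.02606959 -0.0298057 ] 0.10646486743752721
```

View pics/side2.png

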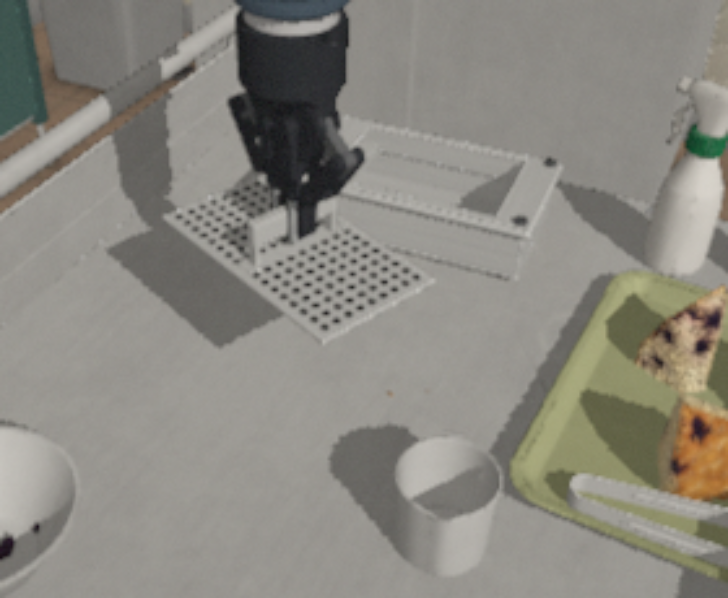

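View pics/top2.png

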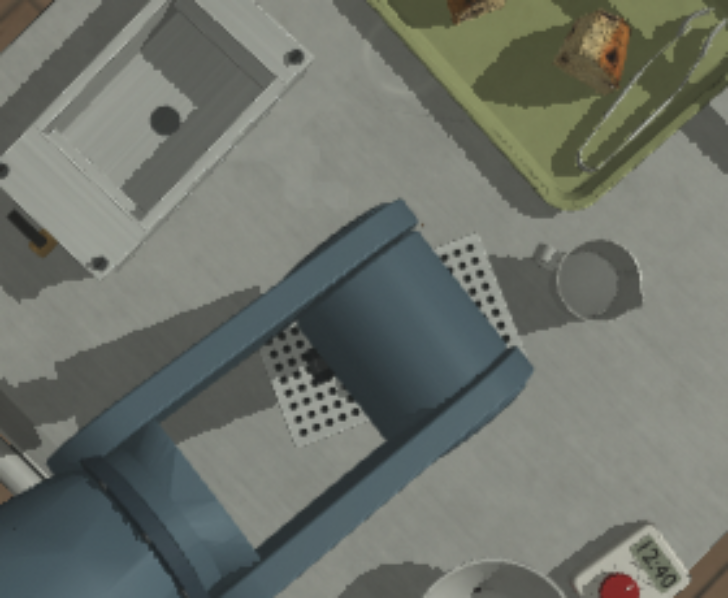

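```bash
python3 - <<'E'
from h import *
from bench import ctrl
np.set_printoptions(precision=4,suppress=True)
o=ctrl.get_obs(); r=rot(o['eef_rot']); zt=.165-.0155+.004
def show(P): print(np.round([r.inv().apply(p-o['eef_pos'])*1e3 for p in P],1))
show([onz('side',u,v,zt) for u,v in crop([(165,215),(432,281),(323,342)],2.6,150,100)])
show([onz('top',u,v,zt) for u,v in crop([(480,234),(522,345),(298,446)],2.6,150,100)])
print(r.as_matrix())
E
```

```text
[[-51.7 -98.8  10.6]
 [ 50.7 100.8  10.1]
 [-55.3 101.5  10.1]]
[[ 53.4 103.6  10.1]
 [-42.4 102.1  10.1]
 [-52.6 -95.3  10.6]]
[[ 0.9335  0.3586 -0.0016]
 [ 0.3586 -0.9335  0.002 ]
 [-0.0008 -0.0024 -1.    ]]
```

```bash
cat >> h.py <<'E'
def target(xf,zf,th,y=0.4,yaw=-43.6,k=15.5,cx=0.0):
    "xf,zf mm: bottom front corner in well frame (z over ledge)"
    u=np.array([np.cos(th),np.sin(th)]); n=np.array([-np.sin(th),np.cos(th)])
    p=np.array([xf,zf])+(100-cx)*u+k*n
    return C+EX*p[0]/1e3+EY*y/1e3+np.array([0,0,.05+p[1]/1e3]), pose(yaw,th)
def where(o,k=15.5):
    r=rot(o['eef_rot']); M=r.as_matrix(); ty=M[:,1]; tz=M[:,2]
    c=(o['eef_pos']+(-ty*.100+tz*k/1e3)); e=(o['eef_pos']+(ty*.100+tz*k/1e3))
    f=lambda p:np.round([(p-C)@EX*1e3,(p-C)@EY*1e3,p[2]*1e3-50],1)
    print("front",f(c),"rear",f(e),"tilt",round(float(np.arctan2(ty[2],ty@EX)),4),"yaw",round(float(np.degrees(np.arctan2(ty[1],ty[0]))),2),"roll",round(float(M[2,0]),4))
    F=o['wrist_force']; print("t",o['time_s'],"F well",np.round([F@EX,F@EY,F[2]],1),"T",np.round([o['torque']@EX,o['torque']@EY,o['torque'][2]],2))
E
python3 - <<'E'
from h import *
from bench import ctrl
o=ctrl.get_obs(); where(o)
for a in [(-78,60,.2),(-78,45,.2),(-78,4,.2)]:
    p,rt=target(*a); print(p); delta(o,p,rt)
E
```

```text
front [-107.4 -243.4   98.6] rear [  73.2 -329.2   98.1] tilt -0.0027 yaw -68.99 roll -0.0008
t 3.8 F well [ 0.2 -0.1 -4.1] T [-0.01 -0.05 -0.05]
[ 0.64723411 -0.17478372  0.14505797]
row [273.6 -92.2  18.8] [-0.1993  0.0445 -0.4416] ang 27.876136147122832
[ 0.64723411 -0.17478372  0.13005797]
row [273.6 -92.1  33.8] [-0.1993  0.0445 -0.4416] ang 27.876136147122832
[ 0.64723411 -0.17478372  0.08905797]
row [273.7 -92.   74.8] [-0.1993  0.0445 -0.4416] ang 27.876136147122832
```

Emit:
{"op": "step_arm", "data": {"targets": "25 -8 -10 -0.02 0 -0.03; 70 -24 -10 -0.05 0.01 -0.1; 120 -40 -5 -0.09 0.02 -0.18; 170 -57 0 -0.13 0.03 -0.27; 215 -73 6 -0.16 0.04 -0.35; 250 -85 12 -0.19 0.043 -0.41; 268 -90 17 -0.199 0.045 -0.435; 273.5 -92 19 -0.1993 0.0445 -0.4416"}}

```text
time_s: 4.8
eef_pos: [0.6474, -0.175, 0.1445]
eef_rot: [0.092, 0.914, 0.392, 0.039]
wrist_force: [-1.0, -0.0, -4.1]
opening: 0.102
```

Emit:
{"op": "step_arm", "data": {"targets": "0 0 0 0 0 0; 0 0 0 0 0 0"}}

```text
time_s: 5.05
eef_pos: [0.6473, -0.177, 0.1464]
eef_rot: [0.093, 0.915, 0.391, 0.039]
wrist_force: [-0.6, 0.5, -4.3]
opening: 0.106
```

```bash
python3 - <<'E'
from h import *
from bench import ctrl, optics
import cv2
o=ctrl.get_obs(); where(o)
for a in [(-78,60,.2),(-78,30,.2),(-78,4,.2)]:
    p,rt=target(*a); delta(o,p,rt)
c=optics.camera("side"); cv2.imwrite(f"pics/side3.png",cv2.resize(c["image"][60:260,200:450,::-1],None,fx=3.2,fy=3))
c=optics.camera("top"); cv2.imwrite(f"pics/top3.png",cv2.resize(c["image"][50:230,110:310,::-1],None,fx=3.2,fy=3.2))
E
```

```text
front [-76.3  -1.   61.1] rear [119.6  -1.3 101.3] tilt 0.2024 yaw -43.69 roll -0.0006
t 5.05 F well [-0.8  0.  -4.3] T [0.01 0.2  0.01]
row [ 1.5 -1.8  1. ] [ 0.0024  0.001  -0.0016] ang 0.1743522637235685
row [ 1.6 -7.8 30.4] [ 0.0024  0.001  -0.0016] ang 0.1743522637235685
row [  1.6 -13.1  55.9] [ 0.0024  0.001  -0.0016] ang 0.1743522637235685
```

View pics/side3.png

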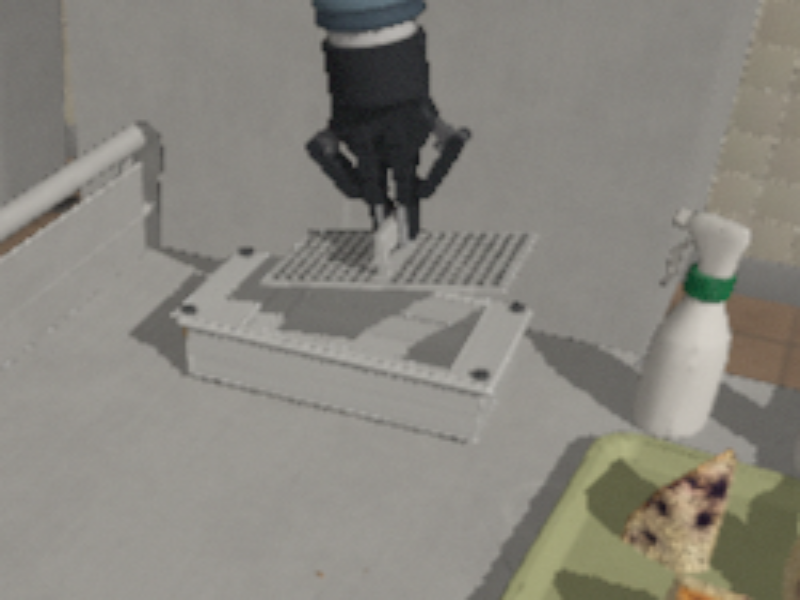

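View pics/top3.png

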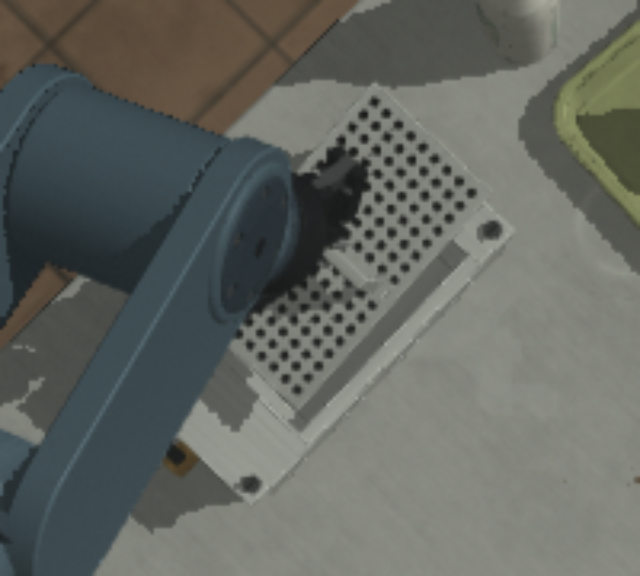

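The plate is tipped over the well with its low end to the front. I'll check the visible corners: rear (375,85) and (490,192), front right (298,403).

```bash
python3 - <<'E'
from h import *
f=lambda p:np.round([(p-C)@EX*1e3,(p-C)@EY*1e3],1)
for (u,v),z in [((375,84),.155),((492,193),.155),((298,403),.115)]:
    a=crop([(u,v)],3.2,110,50)[0]; print("top",f(onz('top',*a,z)))
for (u,v),z in [((539,233),.155),((262,283),.115),((508,290),.155),((308,231),.115)]:
    a=((u+.5)/3.2-.5+200,(v+.5)/3-.5+60); print("side",f(onz('side',*a,z)))
E
```

```text
top [119.9  51.4]
top [120.1 -56.5]
top [-71.  -52.3]
side [119.1  52.2]
side [-74.3 -55.8]
side [120.9 -54.8]
side [-77.2  50.7]
```

Emit:
{"op": "step_arm", "data": {"targets": "2 -3 10 0 0 0; 2 -6 22 0 0 0; 2 -8 32 0 0 0; 2 -9 40 0 0 0; 2 -10 44 0 0 0; 2 -10 44 0 0 0"}}

```text
time_s: 5.9
eef_pos: [0.6484, -0.1737, 0.1008]
eef_rot: [0.093, 0.914, 0.392, 0.039]
wrist_force: [0.2, -0.3, -3.5]
opening: 0.105
```

```bash
python3 - <<'E'
from h import *
from bench import ctrl, optics
import cv2
o=ctrl.get_obs(); where(o)
for a in [(-78,4,.2),(-88,4,.2)]:
    p,rt=target(*a,y=.9); delta(o,p,rt)
c=optics.camera("side"); cv2.imwrite(f"pics/side4.png",cv2.resize(c["image"][60:260,200:450,::-1],None,fx=3.2,fy=3))
c=optics.camera("top"); cv2.imwrite(f"pics/top4.png",cv2.resize(c["image"][50:230,110:310,::-1],None,fx=3.2,fy=3.2))
E
```

```text
front [-77.9   2.   15.5] rear [118.1   2.   55.7] tilt 0.202 yaw -43.59 roll -0.0006
t 5.9 F well [ 0.3 -0.1 -3.5] T [-0.02  0.23  0.01]
row [-1.1 -2.4 11.5] [0.002  0.0006 0.0002] ang 0.12021431276555357
row [ -1.1 -12.2   9.5] [0.002  0.0006 0.0002] ang 0.12021431276555357
```

View pics/side4.png

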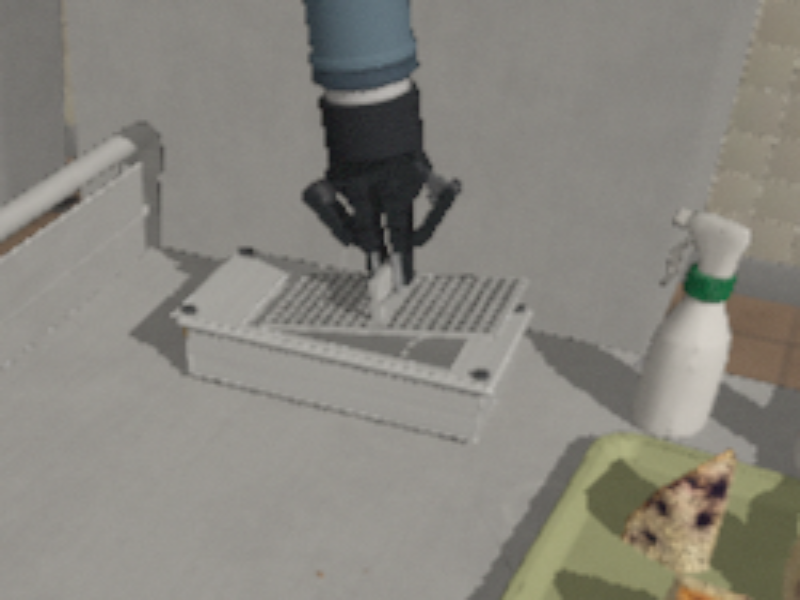

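View pics/top4.png

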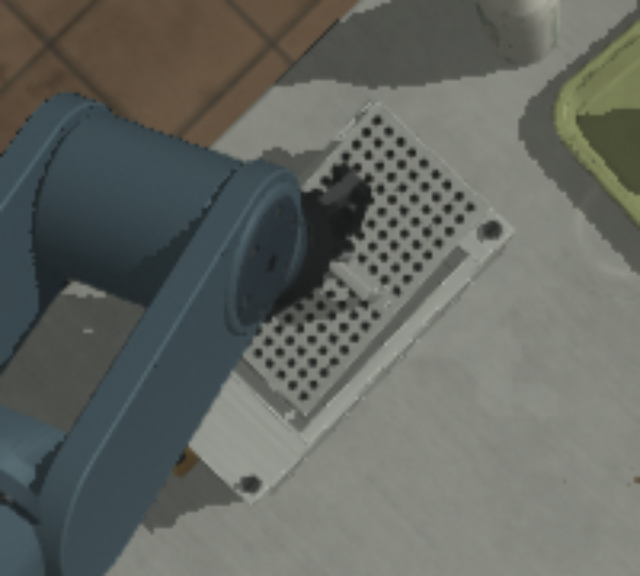

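Nothing is touching and the low end is dropping inside the opening. Next I'll lower it to about 5 mm over the ledge, then feed toward the front.

Emit:
{"op": "step_arm", "data": {"targets": "-1 -1 5 0 0 0; -1 -2 9 0 0 0; -1 -2.3 10.5 0 0 0; -1 -2.3 10.5 0 0 0"}}

```text
time_s: 6.5
eef_pos: [0.6476, -0.1743, 0.0902]
eef_rot: [0.093, 0.914, 0.392, 0.039]
wrist_force: [0.1, -0.6, -2.8]
opening: 0.102
```

```bash
python3 - <<'E'
from h import *
from bench import ctrl
o=ctrl.get_obs(); where(o)
for a in [(-78,4,.2),(-94,4,.2)]:
    p,rt=target(*a,y=.9); delta(o,p,rt)
E
```

```text
front [-78.    1.    4.9] rear [117.9   1.   45.1] tilt 0.2021 yaw -43.59 roll -0.0005
t 6.5 F well [ 0.5 -0.4 -2.8] T [ 0.03  0.22 -0.02]
row [-0.1 -0.2  1.1] [0.0021 0.0005 0.0001] ang 0.12612475451655664
row [ -0.1 -15.8  -2.1] [0.0021 0.0005 0.0001] ang 0.12612475451655664
```

Emit:
{"op": "step_arm", "data": {"targets": "0 -4 -0.8 0 0 0; 0 -8 -1.6 0 0 0; 0 -12 -2.4 0 0 0; 0 -15 -3 0 0 0; 0 -15 -3 0 0 0"}}

```text
time_s: 7.12
eef_pos: [0.6365, -0.1636, 0.0904]
eef_rot: [0.093, 0.914, 0.392, 0.04]
wrist_force: [0.2, -0.1, -3.6]
opening: 0.104
```

```bash
python3 - <<'E'
from h import *
from bench import ctrl
o=ctrl.get_obs(); where(o)
E
```

```text
front [-93.4   1.1   5.1] rear [102.5   1.2  45.3] tilt 0.2025 yaw -43.58 roll -0.0004
t 7.125 F well [ 0.2  0.1 -3.6] T [ 0.06  0.23 -0.04]
```

Still free. I'll continue in small steps until I feel the spring.

Emit:
{"op": "step_arm", "data": {"targets": "0 -2 -0.4 0 0 0; 0 -4 -0.8 0 0 0; 0 -6 -1.2 0 0 0; 0 -6 -1.2 0 0 0"}}

```text
time_s: 7.62
eef_pos: [0.6329, -0.1599, 0.0909]
eef_rot: [0.094, 0.914, 0.392, 0.04]
wrist_force: [2.2, -2.7, -3.8]
opening: 0.102
```

Emit:
{"op": "step_arm", "data": {"targets": "0 -2 -0.4 0 0 0; 0 -4 -0.8 0 0 0; 0 -4 -0.8 0 0 0"}}

```text
time_s: 8.0
eef_pos: [0.6295, -0.1568, 0.0906]
eef_rot: [0.093, 0.914, 0.392, 0.04]
wrist_force: [3.0, -2.5, -2.7]
opening: 0.108
```

```bash
python3 - <<'E'
from h import *
from bench import ctrl
o=ctrl.get_obs(); where(o)
E
```

```text
front [-103.1    1.2    5.2] rear [92.7  1.2 45.6] tilt 0.2032 yaw -43.59 roll -0.0001
t 8.0 F well [ 3.9  0.2 -2.7] T [ 0.08 -0.55  0.08]
```

Emit:
{"op": "step_arm", "data": {"targets": "0 -2 -0.4 0 0 0; 0 -4 -0.8 0 0 0; 0 -6 -1.2 0 0 0; 0 -8 -1.6 0 0 0; 0 -8 -1.6 0 0 0"}}

```text
time_s: 8.62
eef_pos: [0.6238, -0.1514, 0.0907]
eef_rot: [0.094, 0.914, 0.392, 0.04]
wrist_force: [5.0, -4.6, -1.8]
opening: 0.105
```

```bash
python3 - <<'E'
from h import *
from bench import ctrl
o=ctrl.get_obs(); where(o)
E
```

```text
front [-111.     1.2    5.3] rear [84.9  1.2 45.8] tilt 0.2039 yaw -43.59 roll -0.0
t 8.625 F well [ 6.8  0.1 -1.8] T [ 0.09 -0.83  0.12]
```

Emit:
{"op": "step_arm", "data": {"targets": "0 -1 -0.2 0 0 0; 0 -1 -0.2 0 0 0"}}

```text
time_s: 8.88
eef_pos: [0.6233, -0.1509, 0.0909]
eef_rot: [0.094, 0.914, 0.392, 0.04]
wrist_force: [4.4, -4.8, -2.3]
opening: 0.103
```

Emit:
{"op": "step_arm", "data": {"targets": "0 -1 -0.2 0 0 0; 0 -1 -0.2 0 0 0"}}

```text
time_s: 9.12
eef_pos: [0.6225, -0.1502, 0.0908]
eef_rot: [0.094, 0.914, 0.392, 0.04]
wrist_force: [4.8, -4.4, -1.7]
opening: 0.104
```

Emit:
{"op": "step_arm", "data": {"targets": "0 -1 -0.2 0 0 0; 0 -1 -0.2 0 0 0"}}

```text
time_s: 9.38
eef_pos: [0.6219, -0.1496, 0.0909]
eef_rot: [0.094, 0.914, 0.392, 0.04]
wrist_force: [4.7, -3.7, -1.2]
opening: 0.102
```

```bash
python3 - <<'E'
from h import *
from bench import ctrl
o=ctrl.get_obs(); where(o)
E
```

```text
front [-113.6    1.2    5.4] rear [82.2  1.2 46.1] tilt 0.2047 yaw -43.59 roll 0.0001
t 9.375 F well [ 5.9  0.6 -1.2] T [-0.04 -0.91  0.02]
```

Emit:
{"op": "step_arm", "data": {"targets": "0 -1 -0.2 0 0 0; 0 -1 -0.2 0 0 0"}}

```text
time_s: 9.62
eef_pos: [0.6212, -0.1489, 0.091]
eef_rot: [0.094, 0.914, 0.392, 0.04]
wrist_force: [5.5, -4.9, -2.3]
opening: 0.105
```

Emit:
{"op": "step_arm", "data": {"targets": "0 -1 -0.2 0 0 0; 0 -1 -0.2 0 0 0"}}

```text
time_s: 9.88
eef_pos: [0.6205, -0.1482, 0.091]
eef_rot: [0.094, 0.914, 0.392, 0.04]
wrist_force: [5.0, -4.4, -1.3]
opening: 0.104
```

```bash
python3 - <<'E'
from h import *
from bench import ctrl
o=ctrl.get_obs(); where(o)
E
```

```text
front [-115.5    1.2    5.4] rear [80.3  1.2 46.1] tilt 0.205 yaw -43.59 roll 0.0001
t 9.875 F well [ 6.6  0.3 -1.3] T [ 0.   -1.    0.15]
```

Emit:
{"op": "step_arm", "data": {"targets": "0 -1 -0.2 0 0 0; 0 -1 -0.2 0 0 0"}}

```text
time_s: 10.12
eef_pos: [0.6203, -0.1478, 0.0913]
eef_rot: [0.095, 0.914, 0.392, 0.041]
wrist_force: [5.8, -4.7, -2.8]
opening: 0.105
```

Emit:
{"op": "step_arm", "data": {"targets": "0 -1 -0.2 0 0 0; 0 -1 -0.2 0 0 0"}}

```text
time_s: 10.38
eef_pos: [0.6201, -0.1476, 0.0917]
eef_rot: [0.095, 0.914, 0.392, 0.041]
wrist_force: [6.2, -6.7, -2.6]
opening: 0.103
```

```bash
python3 - <<'E'
from h import *
from bench import ctrl
o=ctrl.get_obs(); where(o)
E
```

```text
front [-116.2    1.3    5.9] rear [79.5  1.4 47.2] tilt 0.2077 yaw -43.59 roll 0.0007
t 10.375 F well [ 9.1 -0.6 -2.6] T [ 0.04 -1.63  0.14]
```

The plate has met the hard stops at about -116: movement slowed and the force and moment rose. I'll keep that end there and swing the rear down in stages.

```bash
python3 - <<'E'
from h import *
from bench import ctrl
o=ctrl.get_obs()
for a in [(-116.2,5.9,.2077),(-116.3,5.5,.18),(-116.4,5,.15),(-116.6,4.5,.12),(-116.7,4,.09),(-116.8,3.5,.06),(-117,3,.03),(-117,2,0.0)]:
    p,rt=target(*a,y=1.2); delta(o,p,rt)
E
```

```text
row [-0.2 -0.1  0. ] [ 0.     -0.0008  0.0002] ang 0.04478168771456391
row [-0.2  0.2  3.2] [ 0.0277 -0.0008  0.0002] ang 1.5891563194859375
row [-0.2  0.3  6.7] [ 0.0577 -0.0008  0.0002] ang 3.3077020628889384
row [-0.2  0.2 10.1] [ 0.0877 -0.0007  0.0002] ang 5.026471843682393
row [-0.2  0.2 13.6] [ 0.1177 -0.0007  0.0002] ang 6.7452944029973425
row [-0.2  0.1 17.1] [ 0.1477 -0.0007  0.0002] ang 8.464137587491146
row [-0.2 -0.3 20.6] [ 0.1777 -0.0007  0.0003] ang 10.18299095284444
row [-0.2 -0.6 24.6] [ 0.2077 -0.0007  0.0003] ang 11.901850088116825
```

Emit:
{"op": "step_arm", "data": {"targets": "0 0.2 1.6 0.014 0 0; 0 0.2 3.2 0.028 0 0; 0 0.2 5 0.043 0 0; 0 0.2 6.7 0.058 0 0; 0 0.2 8.4 0.073 0 0; 0 0.2 10.1 0.088 0 0; 0 0.2 10.1 0.088 0 0"}}

```text
time_s: 11.25
eef_pos: [0.6223, -0.1496, 0.0823]
eef_rot: [0.055, 0.917, 0.393, 0.024]
wrist_force: [7.6, -6.3, 0.7]
opening: 0.1
```

```bash
python3 - <<'E'
from h import *
from bench import ctrl, optics
import cv2
o=ctrl.get_obs(); where(o)
for a in [(-116.7,4,.09),(-116.8,3.5,.06),(-117,3,.03),(-117,2,0.0)]:
    p,rt=target(*a,y=1.2); delta(o,p,rt)
c=optics.camera("side"); cv2.imwrite(f"pics/side5.png",cv2.resize(c["image"][100:220,230:390,::-1],None,fx=4.8,fy=4.8,interpolation=cv2.INTER_CUBIC))
c=optics.camera("top"); cv2.imwrite(f"pics/top5.png",cv2.resize(c["image"][70:220,130:290,::-1],None,fx=4,fy=4,interpolation=cv2.INTER_CUBIC))
E
```

```text
front [-115.9    1.4    4.9] rear [82.6  1.4 29. ] tilt 0.1206 yaw -43.61 roll 0.001
t 11.25 F well [9.8 0.6 0.7] T [-0.05 -1.42  0.22]
row [-0.2 -0.5  3.9] [ 0.0306 -0.001  -0.0001] ang 1.7537145196111021
row [-0.2 -0.3  7.4] [ 0.0606 -0.001  -0.0001] ang 3.4721258260760406
row [-0.2 -0.3 10.9] [ 0.0906 -0.001  -0.0001] ang 5.190843074765983
row [-0.2 -0.3 14.9] [ 1.206e-01 -1.000e-03 -1.000e-04] ang 6.909637967382745
```

View pics/side5.png

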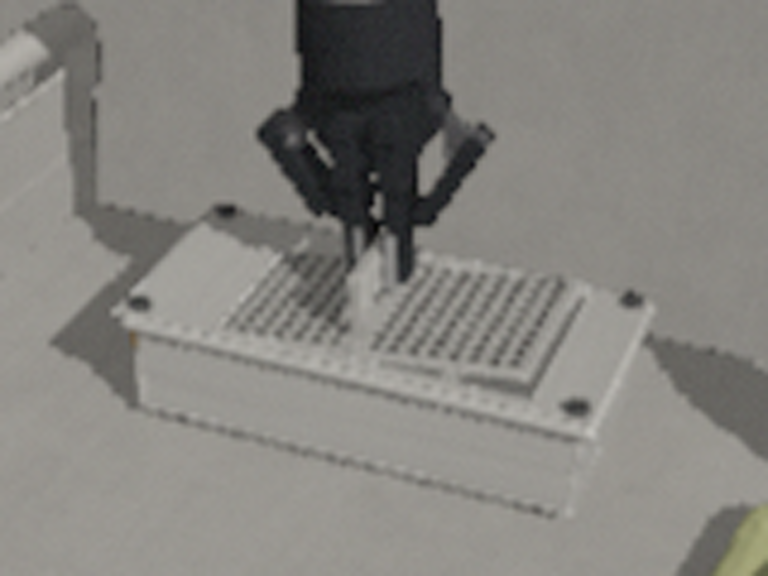

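View pics/top5.png

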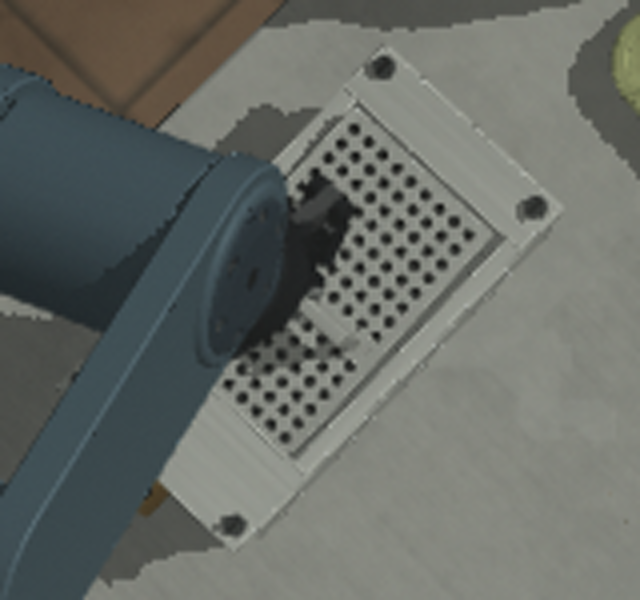

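```bash
python3 - <<'E'
from h import *
f=lambda p:np.round([(p-C)@EX*1e3,(p-C)@EY*1e3],1)
for (u,v),z in [((353,106),.083),((500,236),.083),((290,455),.061)]:
    a=crop([(u,v)],4,130,70)[0]; print("top",f(onz('top',*a,z)))
for (u,v),z in [((586,285),.083),((530,388),.083)]:
    a=crop([(u,v)],4.8,230,100)[0]; print("side",f(onz('side',*a,z)))
for (u,v),z in [((350,98),.072),((508,238),.072)]: # rear rim edge ends
    a=crop([(u,v)],4,130,70)[0]; print("rim",f(onz('top',*a,z)))
E
```

```text
top [82.8 56.2]
top [ 86.1 -56.7]
top [-86.7 -52.7]
side [85.2 52.8]
side [ 86.7 -62.9]
rim [86.2 64. ]
rim [ 89.7 -58.7]
```

The rear end shows about a 3.5 mm gap to the rear rim edge, and the plate is centred across. I'll carry on down while pressing lightly.

Emit:
{"op": "step_arm", "data": {"targets": "0 -0.7 0 0 0 0; 0 -0.7 2 0.015 0 0; 0 -0.8 3.9 0.031 0 0; 0 -0.8 3.9 0.031 0 0"}}

```text
time_s: 11.85
eef_pos: [0.6228, -0.1501, 0.0791]
eef_rot: [0.042, 0.918, 0.393, 0.019]
wrist_force: [8.4, -7.0, 2.5]
opening: 0.108
```

```bash
python3 - <<'E'
from h import *
from bench import ctrl, optics
o=ctrl.get_obs(); where(o)
for a in [(-116.8,3.5,.06),(-117,3,.03),(-117,2,0.0)]:
    p,rt=target(*a,y=1.2); delta(o,p,rt)
E
```

```text
front [-116.     1.5    4.5] rear [83.2  1.5 22.9] tilt 0.0918 yaw -43.61 roll 0.0015
t 11.85 F well [10.9  0.7  2.5] T [-0.05 -1.61  0.23]
row [-0.3 -0.5  4.1] [ 0.0318 -0.0015 -0.0002] ang 1.8240133670615188
row [-0.3 -0.4  7.6] [ 0.0618 -0.0015 -0.0002] ang 3.541942888556915
row [-0.3 -0.3 11.7] [ 0.0918 -0.0015 -0.0002] ang 5.260488993838543
```

Emit:
{"op": "step_arm", "data": {"targets": "0 -0.3 1.3 0.01 0 0; 0 -0.3 2.6 0.021 0 0; 0 -0.3 4 0.032 0 0; 0 -0.3 4 0.032 0 0"}}

```text
time_s: 12.35
eef_pos: [0.6234, -0.1505, 0.0757]
eef_rot: [0.028, 0.919, 0.394, 0.013]
wrist_force: [8.1, -8.4, 4.4]
opening: 0.105
```

```bash
python3 - <<'E'
from h import *
from bench import ctrl, optics
o=ctrl.get_obs(); where(o)
for a in [(-117,3,.03),(-117,2,0.0)]:
    p,rt=target(*a,y=1.2); delta(o,p,rt)
E
```

```text
front [-116.     1.6    4.1] rear [83.7  1.5 16.3] tilt 0.0613 yaw -43.61 roll 0.0017
t 12.35 F well [11.6 -0.4  4.4] T [-0.14 -1.68  0.25]
row [-0.3 -0.7  4.1] [ 0.0313 -0.0017 -0.0002] ang 1.7959507907350252
row [-0.3 -0.4  8.2] [ 0.0613 -0.0017 -0.0001] ang 3.5135229028082735
```

Emit:
{"op": "step_arm", "data": {"targets": "0 -0.2 1.3 0.01 0 0; 0 -0.2 2.6 0.021 0 0; 0 -0.2 4 0.031 0 0; 0 -0.2 4 0.031 0 0"}}

```text
time_s: 12.85
eef_pos: [0.6237, -0.1507, 0.0718]
eef_rot: [0.014, 0.919, 0.394, 0.007]
wrist_force: [10.0, -9.7, 3.4]
opening: 0.104
```

```bash
python3 - <<'E'
from h import *
from bench import ctrl, optics
import cv2
o=ctrl.get_obs(); where(o)
for a in [(-117,2,0.01),(-117,2,0.0)]:
    p,rt=target(*a,y=1.2); delta(o,p,rt)
c=optics.camera("top"); cv2.imwrite(f"pics/top6.png",cv2.resize(c["image"][70:220,130:290,::-1],None,fx=4,fy=4,interpolation=cv2.INTER_CUBIC))
E
```

```text
front [-116.2    1.7    3.2] rear [83.8  1.6  9.4] tilt 0.0313 yaw -43.62 roll 0.0021
t 12.85 F well [14.  -0.1  3.4] T [-0.06 -1.84  0.29]
row [-0.4 -0.6  3.3] [ 0.0213 -0.0021 -0.0003] ang 1.2251101115536114
row [-0.4 -0.4  4.3] [ 0.0313 -0.0021 -0.0003] ang 1.7962200600058875
```

View pics/top6.png

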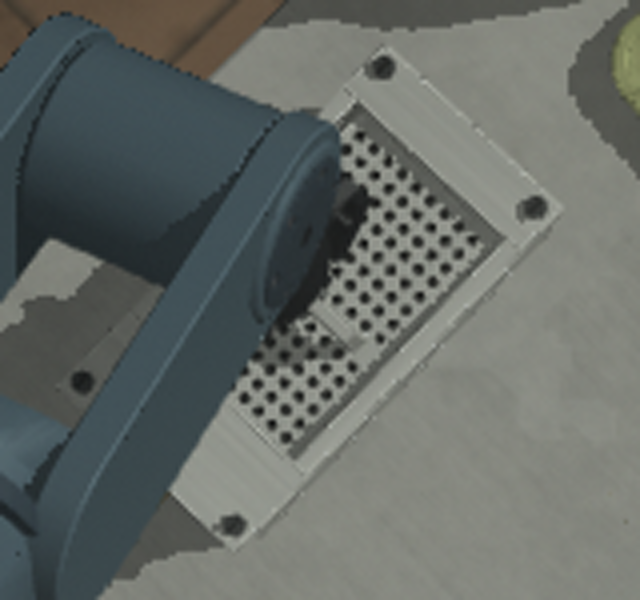

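The rear end is now down inside the opening, near (490,240), below the rim. I'll level the plate and ease the push.

Emit:
{"op": "step_arm", "data": {"targets": "0 0.5 1.3 0.01 0 0; 0 0.5 2.6 0.02 0 0; 0 0.5 3.6 0.03 0 0; 0 0.5 3.6 0.03 0 0"}}

```text
time_s: 13.4
eef_pos: [0.624, -0.151, 0.0679]
eef_rot: [0.0, 0.919, 0.394, 0.001]
wrist_force: [10.3, -9.2, 1.8]
opening: 0.102
```

```bash
python3 - <<'E'
from h import *
from bench import ctrl, optics
o=ctrl.get_obs(); where(o)
E
```

```text
front [-116.3    1.6    2.3] rear [83.7  1.6  2.5] tilt 0.0009 yaw -43.62 roll 0.0019
t 13.4 F well [13.8  0.4  1.8] T [ 0.   -1.95  0.29]
```

Level, about 2 mm over the ledges. I'll let the spring ease it rearward.

Emit:
{"op": "step_arm", "data": {"targets": "0 2 0 0 0 0; 0 4 0 0 0 0; 0 6 0 0 0 0; 0 8 0 0 0 0; 0 10 0 0 0 0; 0 11 0 0 0 0; 0 11 0 0 0 0"}}

```text
time_s: 14.28
eef_pos: [0.628, -0.1551, 0.0655]
eef_rot: [-0.004, 0.919, 0.394, -0.002]
wrist_force: [-0.7, 0.4, 6.7]
opening: 0.106
```

```bash
python3 - <<'E'
from h import *
from bench import ctrl, optics
o=ctrl.get_obs(); where(o)
E
```

```text
front [-110.7    1.4    1. ] rear [89.3  1.4 -1. ] tilt -0.0098 yaw -43.58 roll -0.0002
t 14.275 F well [-0.8 -0.2  6.7] T [-0.09 -0.28  0.2 ]
```

The 10 N of ledge support and its friction explain the balance in x, and the plate is resting on the ledge. I'll unload 2 mm and continue rearward.

Emit:
{"op": "step_arm", "data": {"targets": "0 0 -1 -0.005 0 0; 0 0 -2 -0.01 0 0; 0 1.5 -2 -0.01 0 0; 0 3 -2 -0.01 0 0; 0 3 -2 -0.01 0 0"}}

```text
time_s: 14.9
eef_pos: [0.63, -0.1574, 0.0658]
eef_rot: [0.0, 0.919, 0.394, -0.0]
wrist_force: [3.9, -3.1, -2.9]
opening: 0.102
```

```bash
python3 - <<'E'
from h import *
from bench import ctrl, optics
o=ctrl.get_obs(); where(o)
E
```

```text
front [-107.5    1.1    0.3] rear [92.5  1.   0.2] tilt -0.0001 yaw -43.61 roll -0.0004
t 14.9 F well [ 5.   0.4 -2.9] T [ 0.21 -0.9   0.06]
```

Emit:
{"op": "step_arm", "data": {"targets": "0 1.5 0 0 0 0; 0 3 0 0 0 0; 0 4 0 0 0 0; 0 4 0 0 0 0"}}

```text
time_s: 15.4
eef_pos: [0.6328, -0.1603, 0.0663]
eef_rot: [0.0, 0.919, 0.394, -0.0]
wrist_force: [4.5, -1.6, -5.3]
opening: 0.104
```

```bash
python3 - <<'E'
from h import *
from bench import ctrl, optics
o=ctrl.get_obs(); where(o)
E
```

```text
front [-103.5    1.     0.8] rear [96.5  1.   0.8] tilt -0.0 yaw -43.6 roll -0.0006
t 15.4 F well [ 4.3  1.9 -5.3] T [ 0.32 -0.9  -0.  ]
```

Emit:
{"op": "step_arm", "data": {"targets": "0 1 0 0 0 0; 0 1 0 0 0 0"}}

```text
time_s: 15.65
eef_pos: [0.6337, -0.161, 0.0665]
eef_rot: [0.0, 0.919, 0.394, -0.0]
wrist_force: [3.9, -0.6, -5.0]
opening: 0.105
```

Emit:
{"op": "step_arm", "data": {"targets": "0 1 0 0 0 0; 0 1 0 0 0 0"}}

```text
time_s: 15.9
eef_pos: [0.6342, -0.1615, 0.0665]
eef_rot: [-0.0, 0.919, 0.394, -0.0]
wrist_force: [1.5, -1.2, -4.5]
opening: 0.103
```

```bash
python3 - <<'E'
from h import *
from bench import ctrl, optics
o=ctrl.get_obs(); where(o)
E
```

```text
front [-101.7    1.     1.1] rear [98.3  1.   1. ] tilt -0.0004 yaw -43.6 roll -0.0006
t 15.9 F well [ 1.9  0.2 -4.5] T [ 0.17 -0.53  0.  ]
```

The force dropped at 98.3, so the plate has reached the rear stop. Next I'll lower it gently.

Emit:
{"op": "step_arm", "data": {"targets": "0 0 0.7 0 0 0; 0 0 1 0 0 0; 0 0 1 0 0 0"}}

```text
time_s: 16.27
eef_pos: [0.6345, -0.1615, 0.0659]
eef_rot: [0.0, 0.919, 0.394, -0.0]
wrist_force: [0.9, 1.4, -0.8]
opening: 0.105
```

Emit:
{"op": "step_arm", "data": {"targets": "0 0 0.7 0 0 0; 0 0 1 0 0 0; 0 0 1 0 0 0"}}

```text
time_s: 16.65
eef_pos: [0.6345, -0.1616, 0.0655]
eef_rot: [0.0, 0.919, 0.394, -0.0]
wrist_force: [-2.1, 1.5, 6.0]
opening: 0.1
```

```bash
python3 - <<'E'
from h import *
from bench import ctrl, optics
o=ctrl.get_obs(); where(o)
E
```

```text
front [-101.4    1.2   -0. ] rear [98.6  1.2  0. ] tilt 0.0004 yaw -43.58 roll -0.0004
t 16.65 F well [-2.5 -0.4  6. ] T [-0.02  0.44  0.17]
```

It is seated, with 6 N net upward and zero height and tilt. I'll release.

Emit:
{"op": "step_arm", "data": {"targets": "0 0 0 0 0 0; 0 0 0 0 0 0; 0 0 0 0 0 0; 0 0 0 0 0 0", "grip": 50}}

```text
time_s: 17.15
eef_pos: [0.6344, -0.1618, 0.0645]
eef_rot: [0.0, 0.919, 0.394, -0.0]
wrist_force: [-0.6, -0.3, -0.4]
opening: 0.498
```

Emit:
{"op": "step_arm", "data": {"targets": "0 0 -10 0 0 0; 0 0 -30 0 0 0; 0 0 -60 0 0 0; 0 0 -95 0 0 0; 0 0 -130 0 0 0; 0 0 -160 0 0 0"}}

```text
time_s: 17.9
eef_pos: [0.6351, -0.1618, 0.2284]
eef_rot: [0.002, 0.919, 0.394, 0.001]
wrist_force: [0.2, 0.9, 0.2]
opening: 0.502
```

Emit:
{"op": "step_arm", "data": {"targets": "-30 0 -10 0 0 0; -75 0 -20 0 0 0; -125 0 -20 0 0 0; -175 0 -20 0 0 0; -200 0 -20 0 0 0; -200 0 -20 0 0 0"}}

```text
time_s: 18.65
eef_pos: [0.4958, -0.3081, 0.2467]
eef_rot: [0.001, 0.92, 0.393, 0.0]
wrist_force: [0.3, -0.2, 0.2]
opening: 0.499
```

```bash
python3 - <<'E'
from h import *
from bench import ctrl, optics
import cv2
o=ctrl.get_obs(); where(o); print(o['opening'])
c=optics.camera("side"); cv2.imwrite(f"pics/side7.png",cv2.resize(c["image"][100:330,200:400,::-1],None,fx=2.6,fy=2.6,interpolation=cv2.INTER_CUBIC)); cv2.imwrite(f"pics/side7z.png",cv2.resize(c["image"][140:210,250:370,::-1],None,fx=6.5,fy=6.5,interpolation=cv2.INTER_CUBIC))
c=optics.camera("top"); cv2.imwrite(f"pics/top7.png",cv2.resize(c["image"][70:220,130:290,::-1],None,fx=4,fy=4,interpolation=cv2.INTER_CUBIC))
E
```

```text
front [-100.8 -200.3  180.9] rear [  99.2 -200.9  181.5] tilt 0.003 yaw -43.77 roll -0.0005
t 18.65 F well [0.3 0.1 0.2] T [ 0.02  0.01 -0.  ]
0.49884844920700944
```

View pics/top7.png

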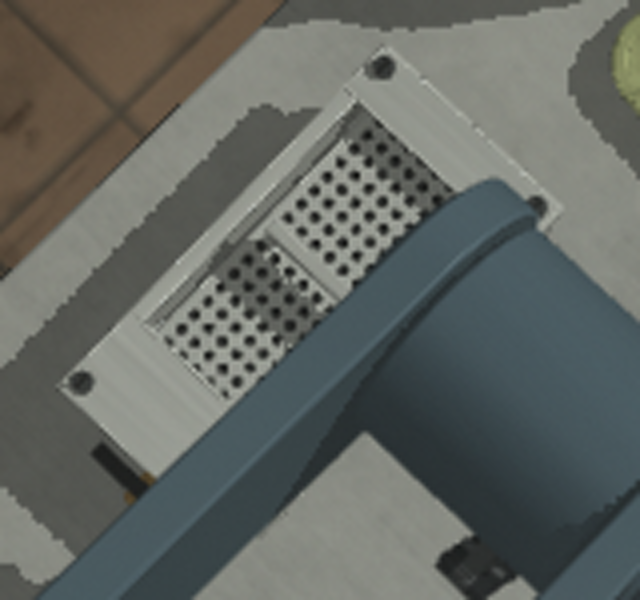

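View pics/side7z.png

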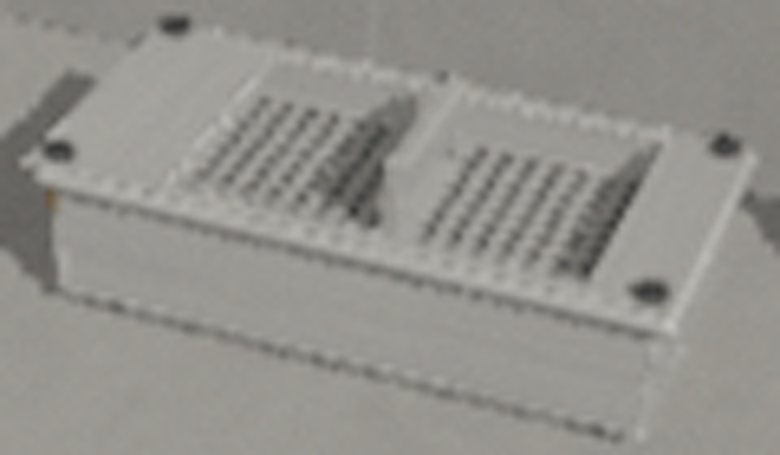

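The plate lies flat below both rims, with its end edges hidden. As a check, I'll compare the grip bar's predicted position with the image.

```bash
python3 - <<'E'
from h import *
import cv2
P=lambda x,y,z:C+EX*x/1e3+EY*y/1e3+np.array([0,0,z/1e3])
for cam,im,f,ox,oy in (('side','side7z',6.5,250,140),('top','top7',4,130,70)):
    a=cv2.imread(f'pics/{im}.png')
    for s in (-1,1):
        q=[(proj(cam,P(-1.4+dx,40*s,92))-[ox,oy]+.5)*f-.5 for dx in(-5,5)]
        for p in q: cv2.circle(a,tuple(int(round(t)) for t in p),3,(0,0,255),-1)
    cv2.imwrite(f'pics/{im}_ck.png',a)
E
```

```text
(no output)
```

View pics/side7z_ck.png

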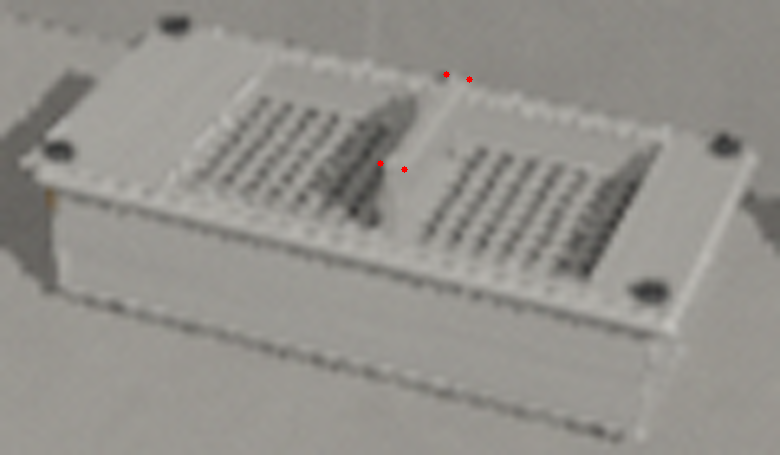

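View pics/top7_ck.png

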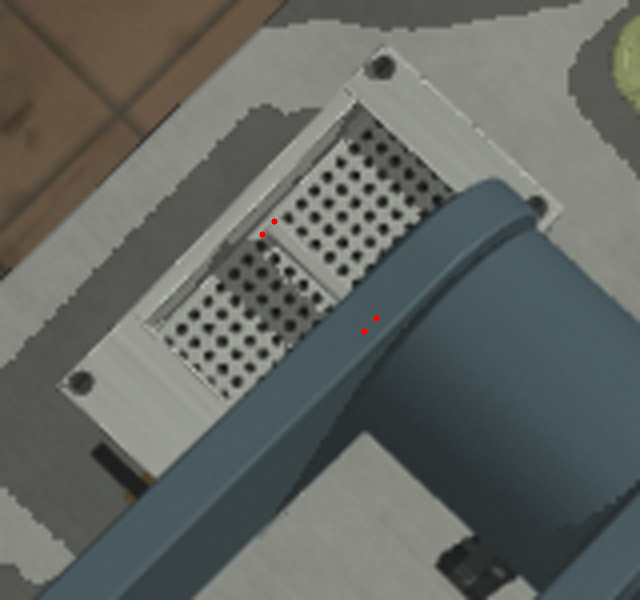

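The bar's x matches. In y it may sit a few mm low, so I'll clear the arm for a full view.

Emit:
{"op": "step_arm", "data": {"targets": "-40 0 -20 0 0 0; -90 0 -30 0 0 0; -135 30 -30 0 0 0; -170 70 -30 0 0 0; -200 110 -30 0 0 0; -200 110 -30 0 0 0"}}

```text
time_s: 19.5
eef_pos: [0.4388, -0.5291, 0.2733]
eef_rot: [-0.0, 0.919, 0.394, -0.0]
wrist_force: [1.1, 0.2, 0.6]
opening: 0.502
```

```bash
python3 - <<'E'
from h import *
from bench import ctrl, optics
import cv2
o=ctrl.get_obs(); print(o['time_s'],o['eef_pos'])
c=optics.camera("top"); cv2.imwrite(f"pics/top8f.png",c["image"][:,:,::-1]); cv2.imwrite(f"pics/top8.png",cv2.resize(c["image"][80:210,140:280,::-1],None,fx=4.5,fy=4.5,interpolation=cv2.INTER_CUBIC))
E
```

```text
19.5 [ 0.43884691 -0.52906343  0.27327014]
```

View pics/top8.png

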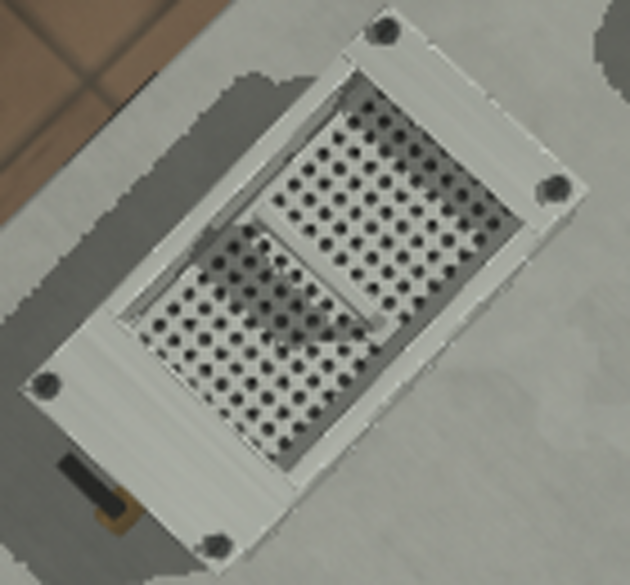

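View pics/top8f.png

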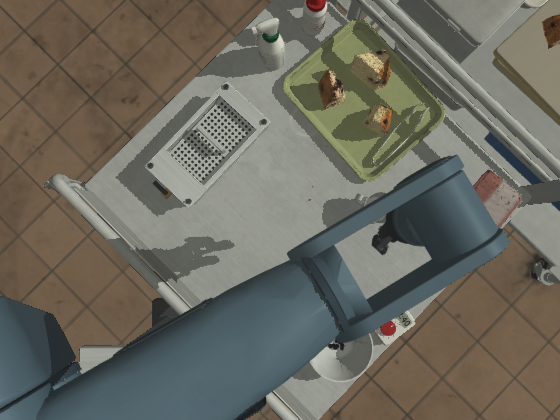

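```bash
python3 - <<'E'
from h import *
f=lambda p:np.round([(p-C)@EX*1e3,(p-C)@EY*1e3],1)
for u,v in crop([(261,214),(378,325)],4.5,140,80): print("bar",f(onz('top',u,v,.092)))
for u,v in crop([(283,448),(515,216),(150,318),(365,85)],4.5,140,80): print(f(onz('top',u,v,.054)))
for z,k in ((.076,[(46,385),(385,31),(554,188),(217,546)]),):
    for u,v in crop(k,4.5,140,80): print("screw",f(onz('top',u,v,z)))
E
```

```text
bar [-0.8 37.3]
bar [ -1.  -44.2]
[-79.3 -45.1]
[ 90.2 -48.4]
[-78.1  51.8]
[86.5 56. ]
screw [-137.9   59.9]
screw [111.3  61.7]
screw [111.8 -57.2]
screw [-136.9  -59.9]
```

```bash
python3 - <<'E'
from h import *
import cv2
a=cv2.imread("pics/top8f.png")
b=cv2.resize(a[125:190,195:265],None,fx=8.5,fy=8.5,interpolation=cv2.INTER_CUBIC)
P=lambda x,y,z:C+EX*x/1e3+EY*y/1e3+np.array([0,0,z/1e3])
for y,z,col in ((-59,70,(255,0,0)),(-55,54,(0,0,255)),(-59,54,(0,255,0))):
    q=[tuple(int(round(t)) for t in (proj('top',P(x,y,z))-[195,125]+.5)*8.5-.5) for x in(-80,80)]
    cv2.line(b,q[0],q[1],col,1)
cv2.imwrite("pics/top8z.png",b)
E
```

```text
(no output)
```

View pics/top8z.png

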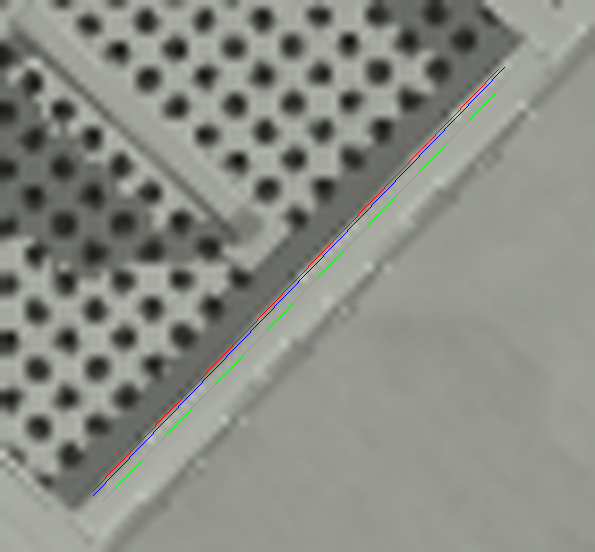

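```bash
python3 - <<'E'
from h import *
import cv2
def holes(fn,z,c,ex,box):
    g=cv2.cvtColor(cv2.imread(fn),cv2.COLOR_BGR2GRAY); g=cv2.resize(g,None,fx=4,fy=4,interpolation=cv2.INTER_CUBIC)
    m=cv2.morphologyEx(g,cv2.MORPH_BLACKHAT,cv2.getStructuringElement(cv2.MORPH_ELLIPSE,(13,13)))
    n,l,s,cc=cv2.connectedComponentsWithStats((m>32).astype(np.uint8)); ey=np.array([-ex[1],ex[0],0]); L=[]
    for i in range(1,n):
        if 20<s[i,4]<160 and s[i,2]<14 and s[i,3]<14:
            u,v=(cc[i]+.5)/4-.5; p=onz('top',u,v,z)-c; q=(p@ex*1e3,p@ey*1e3)
            if abs(q[0])<box[0] and abs(q[1])<box[1]: L.append(q)
    return np.array(L)
def cl(v):
    v=np.sort(v); return [(round(k.mean(),1),len(k)) for k in np.split(v,np.where(np.diff(v)>3)[0]+1)]
a=np.radians(-69); H=holes("pics/top0.png",.004,np.array([.4248,-.3573,.004]),np.array([np.cos(a),np.sin(a),0]),(97,54))
print("start y",cl(H[:,1]),"x",cl(H[:,0]))
H=holes("pics/top8f.png",.054,C+[0,0,.054],EX,(87,58))
print("end y",cl(H[:,1]),"x",cl(H[:,0]))
E
```

```text
start y [(np.float64(-43.6), 16), (np.float64(-32.5), 16), (np.float64(-21.3), 17), (np.float64(-15.9), 1), (np.float64(-10.1), 17), (np.float64(-2.4), 1), (np.float64(1.2), 16), (np.float64(12.3), 16), (np.float64(23.6), 17), (np.float64(34.7), 16), (np.float64(45.9), 15)] x [(np.float64(-88.4), 9), (np.float64(-77.2), 9), (np.float64(-66.0), 9), (np.float64(-54.7), 8), (np.float64(-43.7), 9), (np.float64(-32.3), 9), (np.float64(-21.3), 9), (np.float64(-10.0), 7), (np.float64(-2.8), 7), (np.float64(12.3), 9), (np.float64(23.6), 9), (np.float64(34.9), 9), (np.float64(45.9), 9), (np.float64(57.1), 9), (np.float64(68.4), 9), (np.float64(79.7), 9), (np.float64(90.9), 9)]
end y [(np.float64(-43.4), 14), (np.float64(-32.1), 14), (np.float64(-20.9), 15), (np.float64(-9.6), 13), (np.float64(1.6), 14), (np.float64(12.8), 15), (np.float64(24.0), 13), (np.float64(35.2), 14), (np.float64(46.5), 14)] x [(np.float64(-86.8), 4), (np.float64(-77.5), 9), (np.float64(-66.3), 9), (np.float64(-55.1), 9), (np.float64(-43.9), 8), (np.float64(-32.7), 9), (np.float64(-21.4), 9), (np.float64(-10.4), 6), (np.float64(12.1), 9), (np.float64(23.4), 9), (np.float64(34.5), 9), (np.float64(45.6), 9), (np.float64(57.0), 9), (np.float64(68.6), 9), (np.float64(79.4), 9)]
```

The hole grid settles it: the plate centre is about 1 mm in x and 1.5 mm in y from my well centre. It is square to the well, and the hole spacing fits the seated height. Handing in.

```bash
python3 -c "
from bench import ticket
print(ticket.hand_in())"
```

```text
the job is handed in; nothing more can be done
None
```

The drain plate is back in the well, flat on the ledges and held under both end rims. I handed the job in at about 19.5 s of the 56 s allowed; no verdict was reported.

**What I did:** I gripped the bar, tipped the plate about 0.2 rad and fed its low end under the front rim. The spring gave about 6 N until the hard stops, felt at about -116 mm. Holding it there, I swung the rear end down past the rear rim. I then eased it back with the spring to the rear stop, lowered it onto the ledges, let go and moved the arm clear. The highest net wrist force I read was about 14 N, well under the limits.

**Last checks:**
- **Before release:** tilt was about 0 rad and the plate sat at ledge height.
- **After release:** the hole pattern put the plate centre within about 1.5 mm of the measured well centre, square to it, with the hole spacing matching the seated height.
- **Disagreement:** a rough reading of the grip bar's ends gave -3.4 mm across the well, where the hole pattern gave +1.5 mm. I trusted the holes because the bar's near end was mixed up with its post; both are inside the 7 mm tolerance.
- **Not checked:** the arm hid the measuring cup in the last picture, so I did not measure its position again; it was standing in place in the pictures taken just after the plate was lifted, and no later move worked close to it at table height.

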